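# Feed an instrument cassette along the guide fence to the tag reader

## Task

Take the push stick out of its holder, set its nose in the notch of the instrument cassette and first press the cassette square against the fence of the loading guide. Then feed it along the fence with the stick, keeping it gently but steadily pressed against the fence all the way, until it is firmly home against the stop of the tag reader; never push hard on it or touch it with the fingers. Hang the push stick back in its holder, let go, and leave the other things on the bench alone.

Things in the scene. Friction and masses are not known exactly. Their poses are not given: they have to be found in the camera images.
- guide: Loading guide fixed to the bench: aluminium plate 140 (x) by 430 (y) by 6 mm thick, from x = -70, y = -200 mm; origin on the bench, y axis the feed direction, x axis squarely to the fence. The fence, a rigid steel rail 15 mm wide and 22 mm high all along the plate, is parallel to y; it is adjustable, its face anywhere from x = 34 to 46 mm: feel for it. It bears at most 18 N from the cassette.
- reader: Tag reader: fixed white box 80 (x) by 80 (y) by 55 mm high on the guide's plate, at a different place along it each time; axes as the guide's. Origin on the plate at the foot of its front face, plane y = 0, box on the +y side. A rigid steel stop block, 56 mm wide and 22 mm high, sticks out of this face by 2 to 22 mm (adjustable: feel for it); the cassette's front must meet it, with at most 18 N.
- cassette_mid (a point): Centre (half-way up) of the instrument cassette: a rigid steel case 70 (x) by 110 (y) by 24 mm high, 0.3 to 0.65 kg, loose on the plate (friction 0.4 to 0.8, also on the fence), starting off the fence by 5 to 35 mm and a little askew. y towards its front, x towards the side that slides on the fence. The rear corner away from the fence is cut out by a full-height notch, 22 mm in x, 18 mm in y.
- cassette_nose (a point): Centre of the cassette's front face (55 mm ahead of its centre), the face that must meet the stop block. Same axes as the cassette.
- cassette_notch (a point): Vertical inner corner of the notch, at x = -13, y = -37 mm from the cassette's centre. Its walls face -x and -y, so the stick's round nose set in it (axis 8 mm from both walls) can push both forward (+y) and to the fence (+x). A diagonal push here (5 to 7 N to the fence, 5 to 14 N forward) squares it up against the fence and feeds it.
- stick_grip (a point): Grip point on the axis of the upright push stick, 62 mm above the bottom of its nose. The stick is 96 mm tall, 0.12 kg: rubber-covered round nose of 16 mm diameter from 0 to 32 mm up, steel collar 40 mm in diameter from 32 to 36 mm, square black handle of 22 by 22 mm (flats square to its x and y axes) from 36 to 96 mm.
- stick_nose (a point): Centre of the bottom of the stick's nose, on the stick's axis. The stick hangs in its holder with this point 8 mm above the bench.
- holder_hole0 (a point): Centre of the mouth (top) of the hole in the stick holder, a fixed grey block 70 by 70 by 40 mm high; through hole of 24 mm diameter. The stick's nose goes down the hole and its collar rests on the top, 40 mm above the bench.
Things that resemble listed ones, but are neither listed nor needed, are in the scene too. What is shaped like the part that bears stick_grip but pink or red is not meant.

How it is judged (in metres and radians):
On the way, in this order (a step that is already met when the one before it is completed fails the run):
1. the push stick is lifted out of its holder (height (world z) of stick_nose above 0.042 m), for 0.1 s.
2. before it is fed on (still more than 90 mm from the stop), the cassette is pressed square against the fence with the stick (contact force between stick and cassette above 1 N and contact force between fence and cassette above 2 N and angle between the y axis of cassette_mid and the y axis of guide, either way round below 0.04 rad and y of cassette_nose in the frame of stop below -0.09 m), for 0.2 s.
3. the stick keeps it pressed against the fence as it passes 85 to 55 mm from the stop (contact force between stick and cassette above 1 N and contact force between fence and cassette above 2 N and y of cassette_nose in the frame of stop between -0.085 and -0.055 m), for 0.15 s.
4. the stick keeps it pressed against the fence as it passes 50 to 20 mm from the stop (contact force between stick and cassette above 1 N and contact force between fence and cassette above 2 N and y of cassette_nose in the frame of stop between -0.05 and -0.02 m), for 0.15 s.
5. the stick presses the cassette home against the stop (contact force between stick and cassette above 1 N and contact force between stop and cassette above 2 N), for 0.15 s.
At the end, for the whole second after the job is handed in: The cassette lies flat with its front within 2.5 mm of the reader's stop block, its side within 2.5 mm of the fence and square to within 0.03 rad; the push stick hangs upright in its holder, its collar resting on the holder's top, released (y of cassette_nose in the frame of stop above -0.0025 m and x of cassette_mid in the frame of fence above 0.0025 m and angle between the y axis of cassette_mid and the y axis of guide, either way round below 0.03 rad and angle between cassette_mid's own z axis and vertical below 0.05 rad and horizontal distance between stick_nose and holder_hole0 below 0.008 m and height (world z) of stick_nose below 0.012 m and angle between stick_nose's own z axis and vertical below 0.08 rad and contact force between the fingers and stick below 0.1 N); the robot touches nothing.
It fails at once if the cassette is pushed against the fence or the stop with more than 18 N (contact force between any of fence, stop and cassette above 18 N).
It fails at once if less than 85 mm from the stop, the cassette comes more than 5 mm off the fence or 0.08 rad askew (y of cassette_nose in the frame of stop above -0.085 m and (x of cassette_mid in the frame of fence below 0 m or angle between the y axis of cassette_mid and the y axis of guide, either way round above 0.08 rad)).
It fails at once if the fingers touch the cassette (contact force between the fingers and cassette above 0.5 N).
It fails at once if the cassette is tipped up (angle between cassette_mid's own z axis and vertical above 0.15 rad).
It fails at once if a bystander is moved (distance of any of basket, carton, detergent, handpiece from where it was at the start of the episode above 0.015 m).
It also fails if it takes over 72 s, if anything falls off the work surface, if the arm or the gripper's body presses on something with over 40 N, if the wrist force passes 120 N, or if a joint passes its speed limit or range.

## Robot

A 7-joint arm with a two-finger parallel gripper is mounted at the origin on the work surface. World frame = base frame: x ahead of the robot, y to its left, z up, the work surface at z = 0. Lengths are in mm, angles in rad, forces in N, time in s.
With the tool pointing down it reaches from about 425 to 950 mm from the base axis. Payload 4.7 kg.
Tool frame: the origin (TCP) lies on the centre line of the jaws, within the pads' length; the fingertips stand 22 mm ahead of it and the grasp point (between the pads) lies 3 mm ahead of it (bot.finger_overhang is the z of the fingertips in the tool frame, in mm); z points along the fingers, y is the direction in which the jaws open and shut (so a half turn about z gives the same grasp; the last joint's range is limited). The gripper opens to 85 mm and grips with 20 to 120 N. Pads are 22 mm wide; open, the fingers measure 114 mm over their backs; the gripper's body (76 mm by 85 mm) begins 54 mm behind the grasp point. The pads swing forward as they close: fully open they stand 13 mm farther back than shut.
Start: joints at [1.125, 0.469, -0.049, 1.532, 0.024, 1.141, -0.082], TCP at [273.311, -617.211, 228.935] pointing down, gripper open.
Joint ranges: [-2.59, 2.59], [-0.33, 1.99], [-1.39, 1.29], [0.1, 2.45], [-1.04, 4.18], [0.21, 1.99], [-2.66, 2.66]. Speed limits (rad/s): [2.57, 2.57, 3.14, 3.14, 3.14, 3.14, 3.14].

## Interface

Orientations are given as a unit quaternion [x, y, z, w].
In Python, from rig import bot, optics, order gives the robot as it stands.
- The arm moves only by the tool carry_out, never from a script. Its argument "series" is a list of rows, each an object of numbers: "dx", "dy", "dz": the shift along the tool's x, y, z in m; "ax", "ay", "az": the turn, a rotation vector about the tool's x, y, z in rad. A call has 1 to 20 rows; each row is the pose to reach, as a shift and turn from the pose commanded when the call began, along the tool's axes at that moment; what a row does not reach only later rows make up. A row lasts 1/10 s, in which the tool goes at most 50 mm and 8.59 degrees, less where a joint would pass 70% of its speed; a pose out of reach is approached as far as the arm can. A call with a gripper value outside its range is refused whole. "fingers" is the opening, from 0 (shut) to 1 (fully open), set as the call begins (left out, the last holds). The fingers move at their own pace and stop on an object; the grip force is fixed at half the most. Time passes only in rows, so rows that repeat a pose let the fingers close. It gives the time, the measured TCP pose, the force and the opening at its end, in the units of the state.
- bot.read_state(): the state, without advancing time (a new reading comes with each control period).
- optics.snapshot(name): name is "scene" or "top" or "wrist"; returns (picture, depth): 400x640x3 uint8, red, green, blue; 400x640 float32, mm along the optical axis (not along the pixel's ray), 0 where there is no reading.
- optics.camera_model(name): a dict with "fx", "fy", "cx", "cy" (pixels), "rvec" (rotation vector, rad) and "tvec" (3), from world to camera coordinates, as OpenCV has them. Camera axes: x right, y down, z forward; pixel columns grow to the right and rows downward; lengths in mm; the calibration is good to about 2 mm. A picture is of the moment at which its call begins: read the wrist's pose just before it. camera_model takes no time and is no camera call; for the wrist camera it gives the pose at the moment of the call.
- order.sign_off(): hands the job in, once; it reports no verdict.
The state is a dict: "time_s": time; "q": joint angles; "joint_vel": joint speeds; "effort": joint torques, N m; "tcp_pos": TCP position; "ee_rot": TCP orientation; "force": force on the tool from outside, world axes, zero at the start; "torque": the same for the moment, N m; "opening": finger opening in mm.
Only numpy, scipy, OpenCV 4.12 (cv2) and the standard library are available. Lean on these libraries where they do the work, as an engineer would, in place of code of your own. Each camera call takes 0.05 s, during which the arm holds its last target. There are 200 camera calls.

## Working session

There is one attempt and no reset: what is moved stays moved. The work goes in short steps, Python scripts to look and compute and a tool call to move; the robot and the scene stay as the last step left them, time stands still between calls to the robot, and variables do not carry over. Pictures are saved under pics/ and viewed, about 8 in all and at most 12, crops included, and the job is handed in when it is done.

Besides the shell and the picture viewer there is one more tool, called after "Call:" by a JSON object that holds its "method" and its "body", one argument or row to a line. carry_out: Moves the arm, as the interface text tells. Its arguments: {"type":"object","properties":{"series":{"type":"array"},"fingers":{"type":"number"}},"required":["series"]}

```bash
mkdir -p pics; ls; python3 - <<'E'
from rig import bot, optics, order
import cv2, numpy as np
for n in ("scene","top"):
    p,d=optics.snapshot(n); cv2.imwrite(f"pics/{n}0.png",p[:,:,::-1]); np.savez(f"{n}0.npz",p=p,d=d)
    m=optics.camera_model(n); print(n,m)
print(bot.read_state(), bot.finger_overhang)
E
```

```text
pics
scene {'fx': 494.819794526521, 'fy': 494.819794526521, 'cx': 314.639865171857, 'cy': 205.27806945775674, 'rvec': array([ 2.04021878,  1.5562778 , -0.52399465]), 'tvec': array([ -62.1947193 , -387.48744715, 1433.36827863])}
top {'fx': 474.5432639002663, 'fy': 474.5432639002663, 'cx': 318.71227215030126, 'cy': 203.41532916247758, 'rvec': array([ 2.17732118, -2.16704699,  0.16186327]), 'tvec': array([-83.74618904, 536.56655581, 938.04031471])}
{'time_s': 0.1, 'q': array([ 1.125096  ,  0.46938081, -0.04859054,  1.53356679,  0.02410151,
        1.14101051, -0.08230756]), 'joint_vel': array([ 0.00031433, -0.00186418,  0.00108893, -0.00377457,  0.00080076,
       -0.00032452, -0.00089341]), 'effort': array([ 1.52013137e-03, -5.11516464e+01, -4.63402004e-02, -2.38390625e+01,
        1.08618141e-02,  4.37581402e-03, -6.86784475e-06]), 'tcp_pos': array([ 273.06033237, -616.7247417 ,  227.95610518]), 'ee_rot': array([ 9.78360916e-01,  2.06903662e-01, -2.16049041e-04, -8.63303166e-04]), 'force': array([0.14036711, 1.0989575 , 0.17542226]), 'torque': array([0.02540613, 0.05376323, 0.01662377]), 'opening': 85.42159819531146} 22.0
```

View pics/scene0.png

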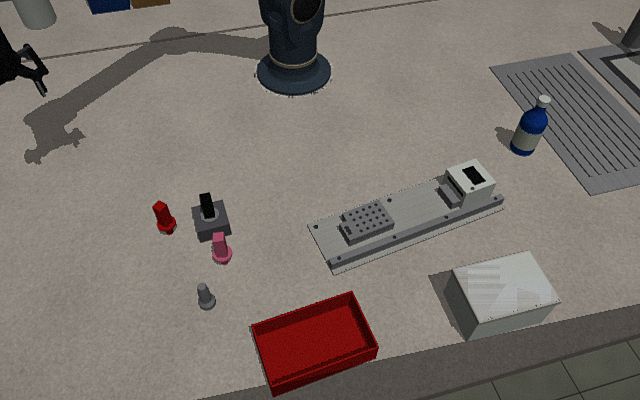

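View pics/top0.png

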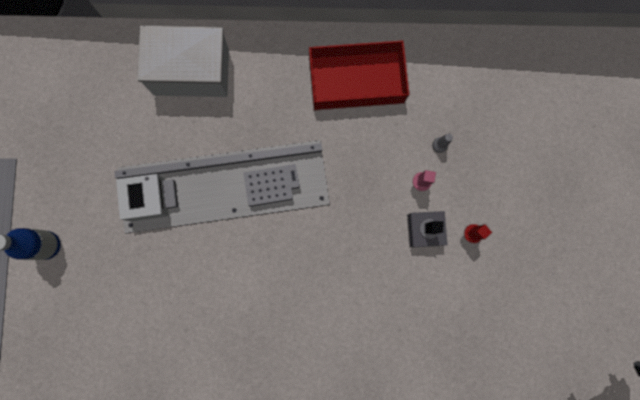

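Both show the layout: the top view has +y to the left and +x up. The guide runs left with its fence on the far (+x) side, the cassette is at about (272,186), the reader at (140,197), and the holder with the black stick at (430,229). Pink, red and grey decoys stand nearby.

```bash
cat > h.py <<'E'
from rig import bot, optics, order
import cv2, numpy as np
from scipy.spatial.transform import Rotation as R
def cam(n):
    m=optics.camera_model(n); return m
def ray(m,uv,z):
    uv=np.atleast_2d(np.float64(uv)); Rm=cv2.Rodrigues(np.array(m['rvec']))[0]; t=np.array(m['tvec'])
    c=-Rm.T@t; d=np.c_[(uv[:,0]-m['cx'])/m['fx'],(uv[:,1]-m['cy'])/m['fy'],np.ones(len(uv))]@Rm
    return c+d*((z-c[2])/d[:,2])[:,None]
def pts(m,d):
    v,u=np.mgrid[:400,:640]; Rm=cv2.Rodrigues(np.array(m['rvec']))[0]; t=np.array(m['tvec'])
    P=np.stack([(u-m['cx'])/m['fx']*d,(v-m['cy'])/m['fy']*d,d],-1)
    return (P-t)@Rm
E
python3 - <<'E'
from h import *
m=cam("top"); f=np.load("top0.npz"); p,d=f['p'],f['d']; P=pts(m,d)
def h(u,v): return P[v-1:v+2,u-1:u+2].reshape(-1,3).mean(0).round(1)
for n,u,v in [("bench",350,300),("plate",220,200),("cass",272,186),("cass2",255,180),("fence",230,158),("reader",150,197),("stopblk",170,193),("holder",417,220),("handle",433,227)]: print(n,h(u,v))
H=P[:,:,2]; 
def box(mask,name):
    cs=cv2.findContours(mask.astype(np.uint8),cv2.RETR_EXTERNAL,cv2.CHAIN_APPROX_NONE)[0]
    c=max(cs,key=cv2.contourArea); return c[:,0,:]
V,U=np.mgrid[:400,:640]
# cassette top ~30 mm, by height, fenced off region
for nm,lo,hi,u0,u1,v0,v1 in [("cass",24,36,235,305,162,215),("holder",30,50,400,455,205,255),("reader",54,68,105,168,165,235),("fence",22,34,110,330,135,182),("stick",80,120,400,460,200,250)]:
    M=(H>lo)&(H<hi)&(U>u0)&(U<u1)&(V>v0)&(V<v1)
    M=cv2.morphologyEx(M.astype(np.uint8),cv2.MORPH_OPEN,np.ones((3,3)))
    c=box(M,nm); z=np.median(H[M>0]); W=ray(m,c,z)[:,:2]
    r=cv2.minAreaRect(W.astype(np.float32)); print(nm,z.round(1),r, cv2.boxPoints(r).round(1).tolist())
# plate corners by visual
print("plate corners",ray(m,[[117,173],[128,231],[321,143],[328,204]],6).round(1).tolist())
b=cv2.resize(p[130:260,100:500,::-1],None,fx=2,fy=2,interpolation=cv2.INTER_CUBIC)
s=np.load("scene0.npz")['p'][150:280,160:520,::-1]
cv2.imwrite("pics/c1.png",np.vstack([b,cv2.resize(s,(800,289),interpolation=cv2.INTER_CUBIC)]))
E
```

```text
bench [ 339.8 -147.8   -1.7]
plate [546.3 125.1   5.2]
cass [573.   15.   29.3]
cass2 [585.4  50.3  28.6]
fence [631.4 102.9  27.5]
reader [544.4 252.8  60.1]
stopblk [557.1 223.   28.5]
holder [ 503.5 -281.7   39.1]
handle [ 484.8 -296.9  102.8]
cass 29.5 ((576.3281860351562, 16.012897491455078), (70.60474395751953, 109.78633880615234), 9.890626907348633) [[532.0999755859375, 64.0], [551.0, -44.099998474121094], [620.5, -32.0], [601.7000122070312, 76.19999694824219]]
holder 39.6 ((486.1788330078125, -304.0475158691406), (70.02702331542969, 71.88101959228516), 3.0527284145355225) [[449.29998779296875, -270.0], [453.1000061035156, -341.79998779296875], [523.0999755859375, -338.1000061035156], [519.2000122070312, -266.29998779296875]]
reader 60.7 ((545.515625, 275.57952880859375), (80.90275573730469, 81.60867309570312), 8.619192123413086) [[499.3999938964844, 309.8999938964844], [511.6000061035156, 229.1999969482422], [591.5999755859375, 241.3000030517578], [579.4000244140625, 322.0]]
fence 28.0 ((626.3316650390625, 126.20610809326172), (16.563081741333008, 429.4646911621094), 8.427478790283203) [[586.7000122070312, 337.3999938964844], [649.5999755859375, -87.4000015258789], [666.0, -85.0], [603.0999755859375, 339.79998779296875]]
stick 102.6 ((485.77752685546875, -301.7114562988281), (20.96843719482422, 25.459409713745117), 0.27124297618865967) [[475.20001220703125, -289.0], [475.3999938964844, -314.5], [496.29998779296875, -314.3999938964844], [496.20001220703125, -288.8999938964844]]
plate corners [[601.8, 341.4, 6.0], [480.3, 312.3, 6.0], [670.5, -86.5, 6.0], [539.2, -101.6, 6.0]]
```

View pics/c1.png

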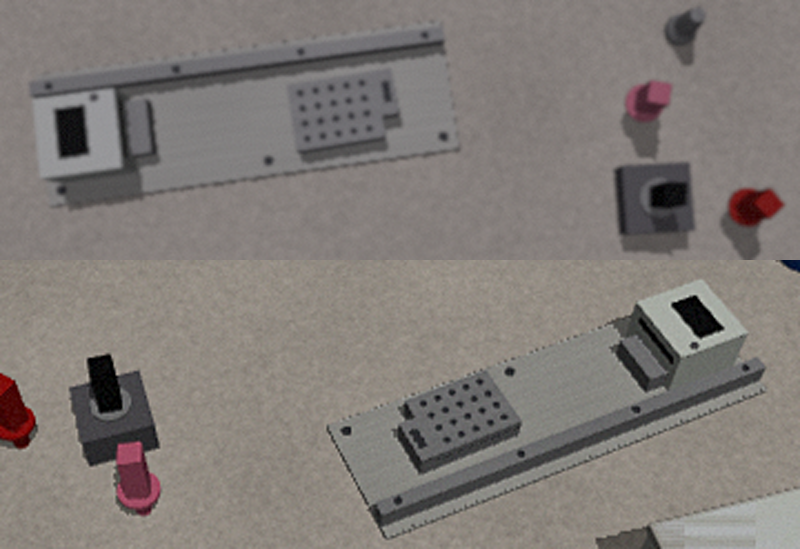

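The crops confirm the notch at the cassette's rear, near-robot corner, with the fence on the +x side and the stop block reaching about 20 mm out of the reader. Measured sizes match: cassette 70.6×109.8 mm at 29.5 mm high, fence yaw 8.4°. Now I'll move above the stick.

Call:
{"method": "carry_out", "body": {
  "series": [
    {"dx": 0.3215, "dy": -0.2, "dz": 0, "az": 0.364},
    {"dx": 0.3215, "dy": -0.2, "dz": 0, "az": 0.364},
    {"dx": 0.3215, "dy": -0.2, "dz": 0, "az": 0.364},
    {"dx": 0.3215, "dy": -0.2, "dz": 0, "az": 0.364},
    {"dx": 0.3215, "dy": -0.2, "dz": 0, "az": 0.364},
    {"dx": 0.3215, "dy": -0.2, "dz": 0, "az": 0.364},
    {"dx": 0.3215, "dy": -0.2, "dz": 0, "az": 0.364},
    {"dx": 0.3215, "dy": -0.2, "dz": 0, "az": 0.364},
    {"dx": 0.3215, "dy": -0.2, "dz": 0, "az": 0.364},
    {"dx": 0.3215, "dy": -0.2, "dz": 0, "az": 0.364},
    {"dx": 0.3215, "dy": -0.2, "dz": 0, "az": 0.364},
    {"dx": 0.3215, "dy": -0.2, "dz": 0, "az": 0.364}
  ],
  "fingers": 1
}}

```text
invalid input
```

```bash
python3 - <<'E'
from h import *
m=cam("wrist"); s=bot.read_state(); p,d=optics.snapshot("wrist"); cv2.imwrite("pics/w1.png",p[:,:,::-1]); np.savez("w1.npz",p=p,d=d)
print(s['time_s'],s['tcp_pos'],R.from_quat(s['ee_rot']).as_matrix().round(4).tolist(),s['force'],s['q'].round(3))
P=pts(m,d);H=P[:,:,2]
for nm,lo,hi in [("handle",96,112),("holder",36,46)]:
    M=((H>lo)&(H<hi)&(abs(P[:,:,0]-486)<60)&(abs(P[:,:,1]+304)<60)).astype(np.uint8)
    if nm=="handle": M&=(p.max(2)<90).astype(np.uint8)
    M=cv2.morphologyEx(M,cv2.MORPH_OPEN,np.ones((3,3)))
    print(nm,M.sum())
    if M.sum()<20: continue
    c=max(cv2.findContours(M,0,1)[0],key=cv2.contourArea)[:,0,:]; z=np.median(H[M>0])
    print(z,cv2.minAreaRect(ray(m,c,z)[:,:2].astype(np.float32)))
E
```

```text
0.1 [ 273.06033237 -616.7247417   227.95610518] [[0.9144, 0.4049, -0.0008], [0.4049, -0.9144, 0.0016], [-0.0001, -0.0018, -1.0]] [0.14036711 1.0989575  0.17542226] [ 1.125  0.469 -0.049  1.534  0.024  1.141 -0.082]
handle 0
holder 0
```

View pics/w1.png

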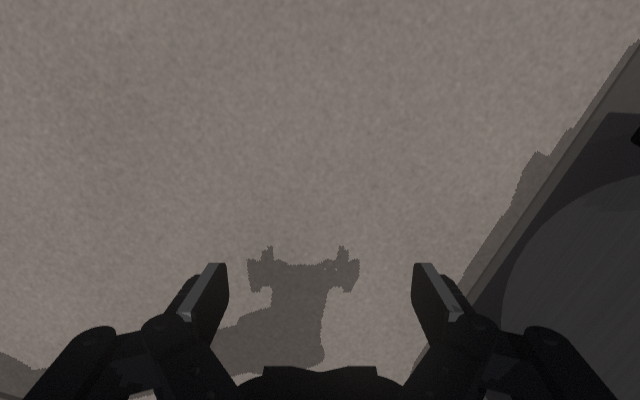

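The wrist picture (taken before any move) shows only the bare bench and the fingers at (215,290) and (425,290). The call was refused, so I'll send all six keys in each row.

Call:
{"method": "carry_out", "body": {
  "series": [
    {"dx": 0.3215, "dy": -0.2, "dz": 0, "ax": 0, "ay": 0, "az": 0.364},
    {"dx": 0.3215, "dy": -0.2, "dz": 0, "ax": 0, "ay": 0, "az": 0.364},
    {"dx": 0.3215, "dy": -0.2, "dz": 0, "ax": 0, "ay": 0, "az": 0.364},
    {"dx": 0.3215, "dy": -0.2, "dz": 0, "ax": 0, "ay": 0, "az": 0.364},
    {"dx": 0.3215, "dy": -0.2, "dz": 0, "ax": 0, "ay": 0, "az": 0.364},
    {"dx": 0.3215, "dy": -0.2, "dz": 0, "ax": 0, "ay": 0, "az": 0.364},
    {"dx": 0.3215, "dy": -0.2, "dz": 0, "ax": 0, "ay": 0, "az": 0.364},
    {"dx": 0.3215, "dy": -0.2, "dz": 0, "ax": 0, "ay": 0, "az": 0.364},
    {"dx": 0.3215, "dy": -0.2, "dz": 0, "ax": 0, "ay": 0, "az": 0.364},
    {"dx": 0.3215, "dy": -0.2, "dz": 0, "ax": 0, "ay": 0, "az": 0.364},
    {"dx": 0.3215, "dy": -0.2, "dz": 0, "ax": 0, "ay": 0, "az": 0.364},
    {"dx": 0.3215, "dy": -0.2, "dz": 0, "ax": 0, "ay": 0, "az": 0.364}
  ],
  "fingers": 1
}}

```text
time_s: 1.35
tcp_pos: [485.2, -305.9, 228.8]
ee_rot: [1.0, 0.025, -0.0, 0.0]
force: [-0.8, 0.3, -0.4]
opening: 85.1
```

```bash
cat > look.py <<'E'
from h import *
import sys
n=sys.argv[1]
m=cam("wrist"); s=bot.read_state(); p,d=optics.snapshot("wrist"); cv2.imwrite(f"pics/{n}.png",p[:,:,::-1]); np.savez(n+".npz",p=p,d=d)
print(s['time_s'],s['tcp_pos'],R.from_quat(s['ee_rot']).as_matrix().round(4).tolist(),s['force'],s['q'].round(3))
P=pts(m,d);H=P[:,:,2]
for nm,lo,hi in [("handle",96,112),("holder",36,46)]:
    M=((H>lo)&(H<hi)&(abs(P[:,:,0]-486)<60)&(abs(P[:,:,1]+304)<60)).astype(np.uint8)
    M=cv2.morphologyEx(M,cv2.MORPH_OPEN,np.ones((3,3)))
    print(nm,M.sum())
    if M.sum()<20: continue
    c=max(cv2.findContours(M,0,1)[0],key=cv2.contourArea)[:,0,:]; z=np.median(H[M>0])
    print(z,cv2.minAreaRect(ray(m,c,z)[:,:2].astype(np.float32)))
E
python3 look.py w2
```

```text
1.35 [ 485.16990558 -305.89376514  228.78243711] [[0.9988, 0.0496, -0.0006], [0.0496, -0.9988, -0.0005], [-0.0006, 0.0005, -1.0]] [-0.78161991  0.31386322 -0.36278343] [ 0.577  0.308 -0.111  1.776  0.039  1.06  -1.069]
handle 625
103.43365289985029 ((485.3471984863281, -304.3558044433594), (21.786575317382812, 23.222082138061523), 87.83000183105469)
holder 3289
39.72074190009907 ((484.46697998046875, -304.363037109375), (70.217529296875, 69.94756317138672), 3.1221470832824707)
```

View pics/w2.png

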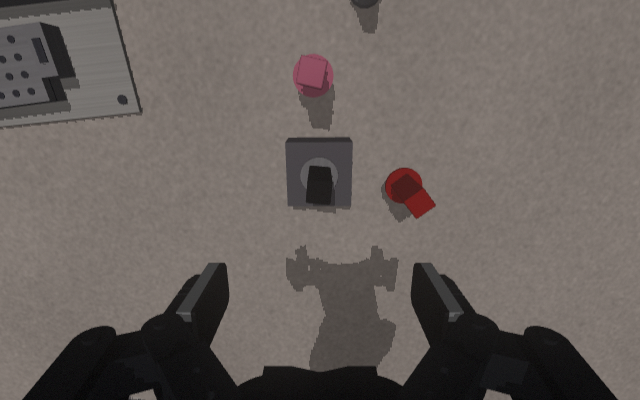

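The view shows the holder centred at about (319,172) with the black handle at (319,185), roughly aligned with the jaws. Pink is at (312,73) and red at (405,188), both clear of the fingers. Descending part-way, then checking.

Call:
{"method": "carry_out", "body": {
  "series": [
    {"dx": 0, "dy": -0.001, "dz": 0.04, "ax": 0, "ay": 0, "az": 0},
    {"dx": 0, "dy": -0.001, "dz": 0.08, "ax": 0, "ay": 0, "az": 0},
    {"dx": 0, "dy": -0.001, "dz": 0.11, "ax": 0, "ay": 0, "az": 0},
    {"dx": 0, "dy": -0.001, "dz": 0.11, "ax": 0, "ay": 0, "az": 0},
    {"dx": 0, "dy": -0.001, "dz": 0.11, "ax": 0, "ay": 0, "az": 0},
    {"dx": 0, "dy": -0.001, "dz": 0.11, "ax": 0, "ay": 0, "az": 0}
  ],
  "fingers": 0.75
}}

```text
time_s: 2.0
tcp_pos: [487.5, -304.3, 121.0]
ee_rot: [1.0, 0.026, 0.002, 0.001]
force: [0.3, 0.5, 0.7]
opening: 63.9
```

Call:
{"method": "carry_out", "body": {
  "series": [
    {"dx": -0.002, "dy": 0, "dz": 0.02, "ax": 0, "ay": 0, "az": 0},
    {"dx": -0.002, "dy": 0, "dz": 0.04, "ax": 0, "ay": 0, "az": 0},
    {"dx": -0.002, "dy": 0, "dz": 0.0465, "ax": 0, "ay": 0, "az": 0},
    {"dx": -0.002, "dy": 0, "dz": 0.0465, "ax": 0, "ay": 0, "az": 0},
    {"dx": -0.002, "dy": 0, "dz": 0.0465, "ax": 0, "ay": 0, "az": 0},
    {"dx": -0.002, "dy": 0, "dz": 0.0465, "ax": 0, "ay": 0, "az": 0}
  ]
}}

```text
time_s: 2.6
tcp_pos: [485.2, -303.8, 73.8]
ee_rot: [1.0, 0.026, 0.001, 0.001]
force: [0.0, 0.1, -0.2]
opening: 63.9
```

Call:
{"method": "carry_out", "body": {
  "series": [
    {"dx": 0, "dy": 0, "dz": 0, "ax": 0, "ay": 0, "az": 0},
    {"dx": 0, "dy": 0, "dz": 0, "ax": 0, "ay": 0, "az": 0},
    {"dx": 0, "dy": 0, "dz": 0, "ax": 0, "ay": 0, "az": 0},
    {"dx": 0, "dy": 0, "dz": 0, "ax": 0, "ay": 0, "az": 0},
    {"dx": 0, "dy": 0, "dz": 0, "ax": 0, "ay": 0, "az": 0},
    {"dx": 0, "dy": 0, "dz": 0, "ax": 0, "ay": 0, "az": 0},
    {"dx": 0, "dy": 0, "dz": 0, "ax": 0, "ay": 0, "az": 0}
  ],
  "fingers": 0
}}

```text
time_s: 3.3
tcp_pos: [484.5, -303.5, 72.9]
ee_rot: [1.0, 0.026, 0.0, 0.0]
force: [-1.7, -0.3, 5.1]
opening: 21.1
```

Gripped at 21 mm opening. Lifting, then carrying the stick over to a standoff by the notch while staying high.

Call:
{"method": "carry_out", "body": {
  "series": [
    {"dx": 0, "dy": 0, "dz": -0.02, "ax": 0, "ay": 0, "az": 0},
    {"dx": 0, "dy": 0, "dz": -0.045, "ax": 0, "ay": 0, "az": 0},
    {"dx": 0, "dy": 0, "dz": -0.065, "ax": 0, "ay": 0, "az": 0},
    {"dx": 0, "dy": 0, "dz": -0.065, "ax": 0, "ay": 0, "az": 0},
    {"dx": 0, "dy": 0, "dz": -0.065, "ax": 0, "ay": 0, "az": 0}
  ]
}}

```text
time_s: 3.8
tcp_pos: [483.8, -303.0, 136.7]
ee_rot: [1.0, 0.026, -0.0, -0.0]
force: [-0.6, 0.2, -1.9]
opening: 21.2
```

Call:
{"method": "carry_out", "body": {
  "series": [
    {"dx": 0.007, "dy": -0.02, "dz": 0, "ax": 0, "ay": 0, "az": 0},
    {"dx": 0.02, "dy": -0.06, "dz": 0, "ax": 0, "ay": 0, "az": -0.02},
    {"dx": 0.034, "dy": -0.1, "dz": 0, "ax": 0, "ay": 0, "az": -0.04},
    {"dx": 0.047, "dy": -0.14, "dz": 0, "ax": 0, "ay": 0, "az": -0.06},
    {"dx": 0.061, "dy": -0.18, "dz": 0, "ax": 0, "ay": 0, "az": -0.08},
    {"dx": 0.074, "dy": -0.22, "dz": 0, "ax": 0, "ay": 0, "az": -0.096},
    {"dx": 0.084, "dy": -0.248, "dz": 0, "ax": 0, "ay": 0, "az": -0.096},
    {"dx": 0.0873, "dy": -0.2586, "dz": 0, "ax": 0, "ay": 0, "az": -0.096},
    {"dx": 0.0873, "dy": -0.2586, "dz": 0, "ax": 0, "ay": 0, "az": -0.096},
    {"dx": 0.0873, "dy": -0.2586, "dz": 0, "ax": 0, "ay": 0, "az": -0.096},
    {"dx": 0.0873, "dy": -0.2586, "dz": 0, "ax": 0, "ay": 0, "az": -0.096}
  ]
}}

```text
time_s: 4.9
tcp_pos: [557.1, -43.0, 136.9]
ee_rot: [0.997, 0.073, -0.001, 0.001]
force: [-1.0, -0.7, -0.3]
opening: 21.5
```

```bash
python3 - <<'E'
from h import *
s=bot.read_state(); print(s['time_s'],s['tcp_pos'],R.from_quat(s['ee_rot']).as_matrix().round(4).tolist(),s['force'],s['torque'])
m=cam("wrist"); p,d=optics.snapshot("wrist"); p2,d2=optics.snapshot("scene"); np.savez("w3.npz",p=p,d=d)
P=pts(m,d);H=P[:,:,2]
M=((H>25)&(H<33)&(P[:,:,0]>520)&(P[:,:,0]<622-(P[:,:,1]-16)*.147)&(abs(P[:,:,1]-16)<75)).astype(np.uint8)
M=cv2.morphologyEx(M,cv2.MORPH_OPEN,np.ones((3,3)))
c=max(cv2.findContours(M,0,1)[0],key=cv2.contourArea)[:,0,:]; z=np.median(H[M>0])
print(z,cv2.minAreaRect(ray(m,c,z)[:,:2].astype(np.float32)))
cv2.imwrite("pics/w3.png",np.hstack([p[:,:,::-1],cv2.resize(p2[130:290,280:520,::-1],(480,320))])[:, :] if 0 else cv2.resize(p[:,:,::-1],(640,400)))
cv2.imwrite("pics/s3.png",cv2.resize(p2[130:290,280:520,::-1],(720,480),interpolation=cv2.INTER_CUBIC))
E
```

```text
4.9 [557.08404212 -42.96985843 136.88756478] [[0.9895, 0.1448, -0.0012], [0.1448, -0.9895, -0.0012], [-0.0014, 0.001, -1.0]] [-0.99327515 -0.6567747  -0.2618871 ] [-0.04613358  0.00982047 -0.03875467]
29.577993563997723 ((574.5331420898438, 16.910724639892578), (70.30791473388672, 109.9808349609375), 9.923358917236328)
```

View pics/w3.png

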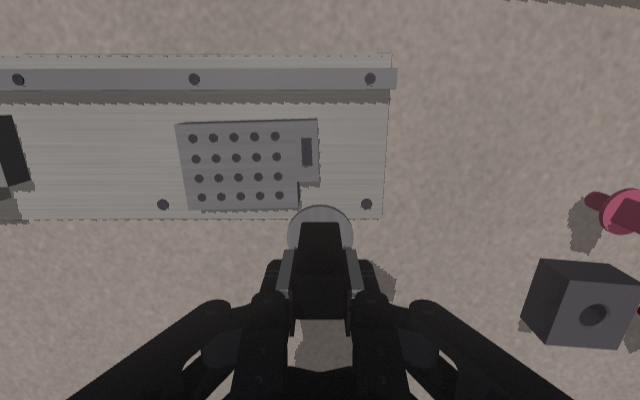

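The wrist view shows the cassette squarely in sight with its notch corner at about (300,185). The stick (collar at (320,230)) is just behind it. The wrist fit gives (574.5,16.9) at 9.9°, which agrees with the top view. Descending to nose z ≈ 11 mm.

Call:
{"method": "carry_out", "body": {
  "series": [
    {"dx": 0, "dy": 0, "dz": 0.02, "ax": 0, "ay": 0, "az": 0},
    {"dx": 0, "dy": 0, "dz": 0.045, "ax": 0, "ay": 0, "az": 0},
    {"dx": 0, "dy": 0, "dz": 0.061, "ax": 0, "ay": 0, "az": 0},
    {"dx": 0, "dy": 0, "dz": 0.061, "ax": 0, "ay": 0, "az": 0},
    {"dx": 0, "dy": 0, "dz": 0.061, "ax": 0, "ay": 0, "az": 0},
    {"dx": 0, "dy": 0, "dz": 0.061, "ax": 0, "ay": 0, "az": 0}
  ]
}}

```text
time_s: 5.6
tcp_pos: [558.7, -40.8, 77.6]
ee_rot: [0.997, 0.074, 0.001, 0.0]
force: [-0.8, -0.1, -0.6]
opening: 21.2
```

```bash
cat > st.py <<'E'
from h import *
s=bot.read_state(); T=R.from_quat(s['ee_rot']).as_matrix(); t=s['tcp_pos']
g=np.array([[np.cos(.147),np.sin(.147)],[-np.sin(.147),np.cos(.147)]])
print(s['time_s'],t.round(1),"yaw",np.arctan2(T[1,0],T[0,0]).round(4),"guide u,v",(g@(t[:2]-[562.4,-31.4])).round(2),"F u,v,z",(g@s['force'][:2]).round(2),s['force'][2].round(2))
E
python3 st.py
```

```text
5.6 [558.7 -40.8  77.6] yaw 0.1481 guide u,v [-5.04 -8.79] F u,v,z [-0.82  0.01] -0.64
```

Nose is down and clear. Moving diagonally into the notch and starting to push gently.

Call:
{"method": "carry_out", "body": {
  "series": [
    {"dx": 0.001, "dy": -0.002, "dz": 0, "ax": 0, "ay": 0, "az": 0},
    {"dx": 0.002, "dy": -0.004, "dz": 0, "ax": 0, "ay": 0, "az": 0},
    {"dx": 0.003, "dy": -0.006, "dz": 0, "ax": 0, "ay": 0, "az": 0},
    {"dx": 0.004, "dy": -0.008, "dz": 0, "ax": 0, "ay": 0, "az": 0},
    {"dx": 0.005, "dy": -0.009, "dz": 0, "ax": 0, "ay": 0, "az": 0},
    {"dx": 0.006, "dy": -0.01, "dz": 0, "ax": 0, "ay": 0, "az": 0},
    {"dx": 0.007, "dy": -0.011, "dz": 0, "ax": 0, "ay": 0, "az": 0},
    {"dx": 0.008, "dy": -0.012, "dz": 0, "ax": 0, "ay": 0, "az": 0},
    {"dx": 0.009, "dy": -0.013, "dz": 0, "ax": 0, "ay": 0, "az": 0}
  ]
}}

```text
time_s: 6.5
tcp_pos: [564.6, -26.3, 76.3]
ee_rot: [0.997, 0.074, -0.0, 0.0]
force: [-0.6, -2.7, 0.0]
opening: 21.1
```

```bash
python3 st.py
```

```text
6.5 [564.6 -26.3  76.3] yaw 0.1486 guide u,v [2.92 4.72] F u,v,z [-0.98 -2.55] 0.01
```

Call:
{"method": "carry_out", "body": {
  "series": [
    {"dx": 0.0015, "dy": -0.0015, "dz": 0, "ax": 0, "ay": 0, "az": 0},
    {"dx": 0.003, "dy": -0.003, "dz": 0, "ax": 0, "ay": 0, "az": 0},
    {"dx": 0.0045, "dy": -0.0045, "dz": 0, "ax": 0, "ay": 0, "az": 0},
    {"dx": 0.006, "dy": -0.006, "dz": 0, "ax": 0, "ay": 0, "az": 0},
    {"dx": 0.0075, "dy": -0.0075, "dz": 0, "ax": 0, "ay": 0, "az": 0},
    {"dx": 0.009, "dy": -0.009, "dz": 0, "ax": 0, "ay": 0, "az": 0},
    {"dx": 0.0105, "dy": -0.0105, "dz": 0, "ax": 0, "ay": 0, "az": 0},
    {"dx": 0.012, "dy": -0.012, "dz": 0, "ax": 0, "ay": 0, "az": 0}
  ]
}}

```text
time_s: 7.3
tcp_pos: [575.0, -12.4, 76.4]
ee_rot: [0.997, 0.074, 0.0, 0.0]
force: [-0.8, -1.5, -0.6]
opening: 20.9
```

```bash
python3 st.py; python3 - <<'E'
from h import *
m=cam("top"); p,d=optics.snapshot("top"); P=pts(m,d);H=P[:,:,2]
cv2.imwrite("pics/t4.png",cv2.resize(p[130:260,100:360,::-1],(780,390),interpolation=cv2.INTER_CUBIC))
E
```

```text
7.3 [575.  -12.4  76.4] yaw 0.1489 guide u,v [15.23 16.92] F u,v,z [-0.97 -1.36] -0.61
```

View pics/t4.png

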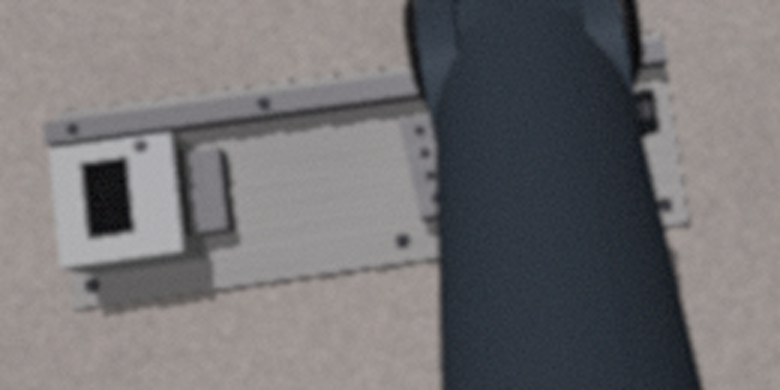

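The top view shows the arm hiding most of the cassette. Its front edge at about (410,160) is still roughly 120 mm short of the stop block's edge at (232,190), slightly askew. Continuing slowly to the fence.

Call:
{"method": "carry_out", "body": {
  "series": [
    {"dx": 0.001, "dy": -0.001, "dz": 0, "ax": 0, "ay": 0, "az": 0},
    {"dx": 0.002, "dy": -0.002, "dz": 0, "ax": 0, "ay": 0, "az": 0},
    {"dx": 0.003, "dy": -0.003, "dz": 0, "ax": 0, "ay": 0, "az": 0},
    {"dx": 0.004, "dy": -0.004, "dz": 0, "ax": 0, "ay": 0, "az": 0},
    {"dx": 0.0045, "dy": -0.005, "dz": 0, "ax": 0, "ay": 0, "az": 0},
    {"dx": 0.005, "dy": -0.006, "dz": 0, "ax": 0, "ay": 0, "az": 0}
  ]
}}

```text
time_s: 7.95
tcp_pos: [579.1, -5.9, 76.5]
ee_rot: [0.997, 0.074, 0.0, 0.0]
force: [0.4, -2.8, -1.1]
opening: 21.1
```

```bash
python3 st.py
```

```text
7.95 [579.1  -5.9  76.5] yaw 0.1488 guide u,v [20.26 22.8 ] F u,v,z [-0.04 -2.85] -1.08
```

Call:
{"method": "carry_out", "body": {
  "series": [
    {"dx": 0.0006, "dy": -0.0005, "dz": 0, "ax": 0, "ay": 0, "az": 0},
    {"dx": 0.0012, "dy": -0.001, "dz": 0, "ax": 0, "ay": 0, "az": 0},
    {"dx": 0.0018, "dy": -0.0015, "dz": 0, "ax": 0, "ay": 0, "az": 0},
    {"dx": 0.0024, "dy": -0.002, "dz": 0, "ax": 0, "ay": 0, "az": 0},
    {"dx": 0.003, "dy": -0.0025, "dz": 0, "ax": 0, "ay": 0, "az": 0}
  ]
}}

```text
time_s: 8.45
tcp_pos: [580.2, -4.7, 76.4]
ee_rot: [0.997, 0.074, -0.002, 0.001]
force: [-3.7, -7.1, 3.2]
opening: 21.2
```

```bash
python3 st.py
```

```text
8.45 [580.2  -4.7  76.4] yaw 0.148 guide u,v [21.51 23.84] F u,v,z [-4.66 -6.52] 3.2
```

Call:
{"method": "carry_out", "body": {
  "series": [
    {"dx": 0.0002, "dy": -0.0005, "dz": 0, "ax": 0, "ay": 0, "az": 0},
    {"dx": 0.0004, "dy": -0.001, "dz": 0, "ax": 0, "ay": 0, "az": 0},
    {"dx": 0.0006, "dy": -0.0015, "dz": 0, "ax": 0, "ay": 0, "az": 0},
    {"dx": 0.0008, "dy": -0.002, "dz": 0, "ax": 0, "ay": 0, "az": 0},
    {"dx": 0.0008, "dy": -0.0025, "dz": 0, "ax": 0, "ay": 0, "az": 0}
  ]
}}

```text
time_s: 8.95
tcp_pos: [580.2, -3.2, 76.4]
ee_rot: [0.997, 0.073, -0.002, 0.002]
force: [-4.7, -7.1, 3.6]
opening: 20.6
```

```bash
python3 st.py; python3 - <<'E'
from h import *
p,d=optics.snapshot("scene"); m=cam("scene"); np.savez("s5.npz",p=p,d=d)
cv2.imwrite("pics/s5.png",cv2.resize(p[130:290,280:520,::-1],(780,520),interpolation=cv2.INTER_CUBIC))
E
```

```text
8.95 [580.2  -3.2  76.4] yaw 0.1471 guide u,v [21.72 25.28] F u,v,z [-5.74 -6.37] 3.62
```

View pics/s5.png

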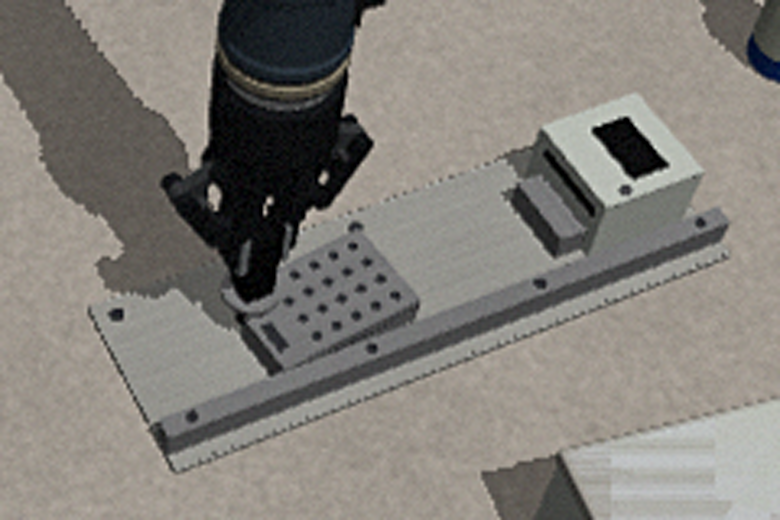

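The scene shows the cassette's rear corner on the fence at (275,372) and its front corner at (417,315) still a few mm off, so it is askew. Pushing forward turns it square about that corner.

Call:
{"method": "carry_out", "body": {
  "series": [
    {"dx": 0.0002, "dy": -0.001, "dz": 0, "ax": 0, "ay": 0, "az": 0},
    {"dx": 0.0003, "dy": -0.002, "dz": 0, "ax": 0, "ay": 0, "az": 0},
    {"dx": 0.0004, "dy": -0.003, "dz": 0, "ax": 0, "ay": 0, "az": 0},
    {"dx": 0.0005, "dy": -0.004, "dz": 0, "ax": 0, "ay": 0, "az": 0},
    {"dx": 0.0006, "dy": -0.005, "dz": 0, "ax": 0, "ay": 0, "az": 0},
    {"dx": 0.0006, "dy": -0.006, "dz": 0, "ax": 0, "ay": 0, "az": 0}
  ]
}}

```text
time_s: 9.6
tcp_pos: [579.6, 3.5, 76.0]
ee_rot: [0.997, 0.074, -0.002, 0.001]
force: [-4.7, -6.2, 1.4]
opening: 21.2
```

```bash
python3 st.py
```

```text
9.6 [579.6   3.5  76. ] yaw 0.1473 guide u,v [22.1  31.97] F u,v,z [-5.6  -5.47] 1.37
```

```bash
cat > cass.py <<'E'
from h import *
c0,s0=np.cos(.147),np.sin(.147); g=np.array([[c0,s0],[-s0,c0]])
for n in ("scene","top"):
    m=cam(n); p,d=optics.snapshot(n); P=pts(m,d); H=P[:,:,2]; G=P[:,:,:2]-[562.4,-31.4]; G=G@g.T
    u,v=G[...,0],G[...,1]
    # cassette: u from -40 to 77 ; stop block front
    M=(H>22)&(H<34)&(u>-25)&(u<70)&(v>20)&(v<300)
    M&=~((u>55)) if n=="top" else ~(u>70)
    res=[]
    for lo in np.arange(-10,55,5):
        q=M&(u>lo)&(u<lo+5)
        vv=np.sort(v[q])
        if len(vv)<6: continue
        gaps=np.diff(vv); i=np.argmax(gaps)
        if gaps[i]>25: res.append((lo+2.5,vv[i],vv[i+1]))
    res=np.array(res)
    if len(res)>3:
        k=np.polyfit(res[:,0],res[:,1],1); k2=np.polyfit(res[:,0],res[:,2],1)
        ub=res[:,0].mean()
        print(n,len(res),"front slope",k[0].round(3),"stop slope",k2[0].round(3),"front v",np.polyval(k,ub).round(1),"stop v",np.polyval(k2,ub).round(1))
        print(res.round(1).tolist())
E
python3 cass.py
```

```text
scene 11 front slope 0.041 stop slope -0.053 front v 132.1 stop v 244.9
[[2.5, 131.5, 249.8], [7.5, 131.5, 244.6], [12.5, 131.7, 245.0], [17.5, 131.3, 244.9], [22.5, 131.0, 244.6], [27.5, 129.7, 243.5], [32.5, 134.6, 245.8], [37.5, 132.8, 243.2], [42.5, 132.7, 242.4], [47.5, 133.2, 244.5], [52.5, 132.8, 246.0]]
top 10 front slope 0.045 stop slope 0.004 front v 131.1 stop v 244.8
[[7.5, 130.4, 245.0], [12.5, 129.9, 244.5], [17.5, 130.9, 245.1], [22.5, 130.5, 245.1], [27.5, 131.6, 244.2], [32.5, 131.1, 244.5], [37.5, 130.7, 245.2], [42.5, 131.9, 244.9], [47.5, 131.7, 244.6], [52.5, 132.5, 245.3]]
```

About 0.04 rad still askew and about 113 mm to the stop. Some more forward feed, staying above 90 mm.

Call:
{"method": "carry_out", "body": {
  "series": [
    {"dx": 0.0002, "dy": -0.001, "dz": 0, "ax": 0, "ay": 0, "az": 0},
    {"dx": 0.0003, "dy": -0.002, "dz": 0, "ax": 0, "ay": 0, "az": 0},
    {"dx": 0.0004, "dy": -0.003, "dz": 0, "ax": 0, "ay": 0, "az": 0},
    {"dx": 0.0005, "dy": -0.004, "dz": 0, "ax": 0, "ay": 0, "az": 0},
    {"dx": 0.0006, "dy": -0.005, "dz": 0, "ax": 0, "ay": 0, "az": 0},
    {"dx": 0.0006, "dy": -0.006, "dz": 0, "ax": 0, "ay": 0, "az": 0}
  ]
}}

```text
time_s: 10.3
tcp_pos: [579.3, 7.5, 75.9]
ee_rot: [0.997, 0.073, -0.003, 0.003]
force: [-4.8, -7.8, 2.9]
opening: 21.1
```

```bash
python3 st.py;python3 cass.py
```

```text
10.3 [579.3   7.5  75.9] yaw 0.1467 guide u,v [22.42 36.  ] F u,v,z [-5.91 -7.06] 2.93
scene 10 front slope 0.116 stop slope -0.023 front v 133.9 stop v 244.6
[[7.5, 123.2, 245.3], [12.5, 135.3, 245.1], [17.5, 135.7, 244.4], [22.5, 135.3, 246.3], [27.5, 134.5, 244.1], [32.5, 135.7, 244.0], [37.5, 134.1, 242.9], [42.5, 134.9, 244.5], [47.5, 135.6, 244.7], [52.5, 134.3, 244.6]]
top 5 front slope -0.008 stop slope -0.002 front v 134.6 stop v 245.0
[[17.5, 134.8, 245.0], [37.5, 134.8, 244.8], [42.5, 134.4, 245.4], [47.5, 133.6, 244.6], [52.5, 135.2, 245.0]]
```

Square now (slope ≈ 0), 110 mm from the stop, pressed with 5.9 N. Brief hold, then feeding.

Call:
{"method": "carry_out", "body": {
  "series": [
    {"dx": 0, "dy": 0, "dz": 0, "ax": 0, "ay": 0, "az": 0},
    {"dx": 0, "dy": 0, "dz": 0, "ax": 0, "ay": 0, "az": 0},
    {"dx": 0, "dy": 0, "dz": 0, "ax": 0, "ay": 0, "az": 0},
    {"dx": 0, "dy": -0.001, "dz": 0, "ax": 0, "ay": 0, "az": 0},
    {"dx": 0, "dy": -0.002, "dz": 0, "ax": 0, "ay": 0, "az": 0},
    {"dx": 0, "dy": -0.0035, "dz": 0, "ax": 0, "ay": 0, "az": 0},
    {"dx": 0, "dy": -0.005, "dz": 0, "ax": 0, "ay": 0, "az": 0},
    {"dx": 0, "dy": -0.0065, "dz": 0, "ax": 0, "ay": 0, "az": 0},
    {"dx": 0, "dy": -0.008, "dz": 0, "ax": 0, "ay": 0, "az": 0},
    {"dx": 0, "dy": -0.0095, "dz": 0, "ax": 0, "ay": 0, "az": 0},
    {"dx": 0, "dy": -0.011, "dz": 0, "ax": 0, "ay": 0, "az": 0}
  ]
}}

```text
time_s: 11.5
tcp_pos: [577.7, 18.5, 75.9]
ee_rot: [0.997, 0.073, -0.003, 0.002]
force: [-4.3, -8.4, 1.4]
opening: 21.2
```

```bash
python3 st.py;python3 cass.py | grep -v '\[\['
```

```text
11.5 [577.7  18.5  75.9] yaw 0.1465 guide u,v [22.41 47.12] F u,v,z [-5.45 -7.69] 1.44
scene 10 front slope 0.003 stop slope 0.006 front v 146.3 stop v 244.6
```

Call:
{"method": "carry_out", "body": {
  "series": [
    {"dx": 0.0001, "dy": -0.0015, "dz": 0, "ax": 0, "ay": 0, "az": 0},
    {"dx": 0.0002, "dy": -0.003, "dz": 0, "ax": 0, "ay": 0, "az": 0},
    {"dx": 0.0002, "dy": -0.0045, "dz": 0, "ax": 0, "ay": 0, "az": 0},
    {"dx": 0.0002, "dy": -0.006, "dz": 0, "ax": 0, "ay": 0, "az": 0},
    {"dx": 0.0002, "dy": -0.0075, "dz": 0, "ax": 0, "ay": 0, "az": 0},
    {"dx": 0.0003, "dy": -0.009, "dz": 0, "ax": 0, "ay": 0, "az": 0},
    {"dx": 0.0003, "dy": -0.0105, "dz": 0, "ax": 0, "ay": 0, "az": 0},
    {"dx": 0.0003, "dy": -0.012, "dz": 0, "ax": 0, "ay": 0, "az": 0},
    {"dx": 0.0003, "dy": -0.0135, "dz": 0, "ax": 0, "ay": 0, "az": 0},
    {"dx": 0.0003, "dy": -0.015, "dz": 0, "ax": 0, "ay": 0, "az": 0}
  ]
}}

```text
time_s: 12.6
tcp_pos: [575.6, 32.9, 75.9]
ee_rot: [0.997, 0.073, -0.003, 0.003]
force: [-5.4, -9.4, 2.7]
opening: 21.0
```

```bash
python3 st.py;python3 cass.py | grep -v '\[\['
```

```text
12.6 [575.6  32.9  75.9] yaw 0.1463 guide u,v [22.44 61.65] F u,v,z [-6.76 -8.47] 2.7
scene 10 front slope -0.022 stop slope -0.014 front v 161.0 stop v 244.7
```

Call:
{"method": "carry_out", "body": {
  "series": [
    {"dx": 0, "dy": -0.0015, "dz": 0, "ax": 0, "ay": 0, "az": 0},
    {"dx": 0, "dy": -0.003, "dz": 0, "ax": 0, "ay": 0, "az": 0},
    {"dx": 0, "dy": -0.0045, "dz": 0, "ax": 0, "ay": 0, "az": 0},
    {"dx": 0, "dy": -0.006, "dz": 0, "ax": 0, "ay": 0, "az": 0},
    {"dx": 0, "dy": -0.0075, "dz": 0, "ax": 0, "ay": 0, "az": 0},
    {"dx": 0, "dy": -0.009, "dz": 0, "ax": 0, "ay": 0, "az": 0},
    {"dx": 0, "dy": -0.0105, "dz": 0, "ax": 0, "ay": 0, "az": 0},
    {"dx": 0, "dy": -0.012, "dz": 0, "ax": 0, "ay": 0, "az": 0},
    {"dx": 0, "dy": -0.0135, "dz": 0, "ax": 0, "ay": 0, "az": 0},
    {"dx": 0, "dy": -0.015, "dz": 0, "ax": 0, "ay": 0, "az": 0},
    {"dx": 0, "dy": -0.0165, "dz": 0, "ax": 0, "ay": 0, "az": 0},
    {"dx": 0, "dy": -0.018, "dz": 0, "ax": 0, "ay": 0, "az": 0}
  ]
}}

```text
time_s: 13.9
tcp_pos: [573.0, 50.6, 75.9]
ee_rot: [0.997, 0.073, -0.003, 0.003]
force: [-4.0, -11.0, 2.9]
opening: 21.1
```

```bash
python3 st.py
```

```text
13.9 [573.   50.6  75.9] yaw 0.1463 guide u,v [22.46 79.59] F u,v,z [ -5.59 -10.33] 2.9
```

Call:
{"method": "carry_out", "body": {
  "series": [
    {"dx": 0, "dy": -0.0015, "dz": 0, "ax": 0, "ay": 0, "az": 0},
    {"dx": 0, "dy": -0.003, "dz": 0, "ax": 0, "ay": 0, "az": 0},
    {"dx": 0, "dy": -0.0045, "dz": 0, "ax": 0, "ay": 0, "az": 0},
    {"dx": 0, "dy": -0.006, "dz": 0, "ax": 0, "ay": 0, "az": 0},
    {"dx": 0, "dy": -0.0075, "dz": 0, "ax": 0, "ay": 0, "az": 0},
    {"dx": 0, "dy": -0.009, "dz": 0, "ax": 0, "ay": 0, "az": 0},
    {"dx": 0, "dy": -0.0105, "dz": 0, "ax": 0, "ay": 0, "az": 0},
    {"dx": 0, "dy": -0.012, "dz": 0, "ax": 0, "ay": 0, "az": 0},
    {"dx": 0, "dy": -0.0135, "dz": 0, "ax": 0, "ay": 0, "az": 0},
    {"dx": 0, "dy": -0.015, "dz": 0, "ax": 0, "ay": 0, "az": 0},
    {"dx": 0, "dy": -0.0165, "dz": 0, "ax": 0, "ay": 0, "az": 0},
    {"dx": 0, "dy": -0.018, "dz": 0, "ax": 0, "ay": 0, "az": 0}
  ]
}}

```text
time_s: 15.1
tcp_pos: [570.3, 68.4, 75.9]
ee_rot: [0.997, 0.073, -0.003, 0.003]
force: [-4.2, -9.7, 3.4]
opening: 21.1
```

```bash
python3 st.py;python3 cass.py | grep -v '\[\['
```

```text
15.1 [570.3  68.4  75.9] yaw 0.1463 guide u,v [22.43 97.56] F u,v,z [-5.59 -8.95] 3.43
scene 10 front slope 0.02 stop slope -0.031 front v 195.5 stop v 244.3
```

Call:
{"method": "carry_out", "body": {
  "series": [
    {"dx": 0, "dy": -0.0015, "dz": 0, "ax": 0, "ay": 0, "az": 0},
    {"dx": 0, "dy": -0.003, "dz": 0, "ax": 0, "ay": 0, "az": 0},
    {"dx": 0, "dy": -0.0045, "dz": 0, "ax": 0, "ay": 0, "az": 0},
    {"dx": 0, "dy": -0.006, "dz": 0, "ax": 0, "ay": 0, "az": 0},
    {"dx": 0, "dy": -0.0075, "dz": 0, "ax": 0, "ay": 0, "az": 0},
    {"dx": 0, "dy": -0.009, "dz": 0, "ax": 0, "ay": 0, "az": 0},
    {"dx": 0, "dy": -0.0105, "dz": 0, "ax": 0, "ay": 0, "az": 0},
    {"dx": 0, "dy": -0.012, "dz": 0, "ax": 0, "ay": 0, "az": 0},
    {"dx": 0, "dy": -0.0135, "dz": 0, "ax": 0, "ay": 0, "az": 0},
    {"dx": 0, "dy": -0.015, "dz": 0, "ax": 0, "ay": 0, "az": 0},
    {"dx": 0, "dy": -0.0165, "dz": 0, "ax": 0, "ay": 0, "az": 0},
    {"dx": 0, "dy": -0.018, "dz": 0, "ax": 0, "ay": 0, "az": 0}
  ]
}}

```text
time_s: 16.4
tcp_pos: [567.7, 86.1, 75.9]
ee_rot: [0.997, 0.073, -0.003, 0.003]
force: [-4.9, -9.8, 3.2]
opening: 21.1
```

```bash
python3 st.py
```

```text
16.4 [567.7  86.1  75.9] yaw 0.1463 guide u,v [ 22.43 115.5 ] F u,v,z [-6.26 -9.  ] 3.23
```

Steady; about 31 mm left. On to about 14 mm.

Call:
{"method": "carry_out", "body": {
  "series": [
    {"dx": 0, "dy": -0.0015, "dz": 0, "ax": 0, "ay": 0, "az": 0},
    {"dx": 0, "dy": -0.003, "dz": 0, "ax": 0, "ay": 0, "az": 0},
    {"dx": 0, "dy": -0.0045, "dz": 0, "ax": 0, "ay": 0, "az": 0},
    {"dx": 0, "dy": -0.006, "dz": 0, "ax": 0, "ay": 0, "az": 0},
    {"dx": 0, "dy": -0.0075, "dz": 0, "ax": 0, "ay": 0, "az": 0},
    {"dx": 0, "dy": -0.009, "dz": 0, "ax": 0, "ay": 0, "az": 0},
    {"dx": 0, "dy": -0.0105, "dz": 0, "ax": 0, "ay": 0, "az": 0},
    {"dx": 0, "dy": -0.012, "dz": 0, "ax": 0, "ay": 0, "az": 0},
    {"dx": 0, "dy": -0.0135, "dz": 0, "ax": 0, "ay": 0, "az": 0},
    {"dx": 0, "dy": -0.015, "dz": 0, "ax": 0, "ay": 0, "az": 0},
    {"dx": 0, "dy": -0.0165, "dz": 0, "ax": 0, "ay": 0, "az": 0}
  ]
}}

```text
time_s: 17.5
tcp_pos: [565.2, 102.4, 75.9]
ee_rot: [0.997, 0.073, -0.003, 0.003]
force: [-4.8, -10.0, 3.6]
opening: 21.3
```

```bash
python3 st.py;python3 cass.py | grep -v '\[\['
```

```text
17.5 [565.2 102.4  75.9] yaw 0.1463 guide u,v [ 22.4  131.93] F u,v,z [-6.24 -9.21] 3.64
```

Call:
{"method": "carry_out", "body": {
  "series": [
    {"dx": 0, "dy": -0.001, "dz": 0, "ax": 0, "ay": 0, "az": 0},
    {"dx": 0, "dy": -0.002, "dz": 0, "ax": 0, "ay": 0, "az": 0},
    {"dx": 0, "dy": -0.003, "dz": 0, "ax": 0, "ay": 0, "az": 0},
    {"dx": 0, "dy": -0.004, "dz": 0, "ax": 0, "ay": 0, "az": 0},
    {"dx": 0, "dy": -0.005, "dz": 0, "ax": 0, "ay": 0, "az": 0},
    {"dx": 0, "dy": -0.006, "dz": 0, "ax": 0, "ay": 0, "az": 0},
    {"dx": 0, "dy": -0.007, "dz": 0, "ax": 0, "ay": 0, "az": 0},
    {"dx": 0, "dy": -0.008, "dz": 0, "ax": 0, "ay": 0, "az": 0},
    {"dx": 0, "dy": -0.009, "dz": 0, "ax": 0, "ay": 0, "az": 0}
  ]
}}

```text
time_s: 18.5
tcp_pos: [563.9, 111.2, 75.9]
ee_rot: [0.997, 0.073, -0.003, 0.003]
force: [-4.6, -10.9, 4.3]
opening: 20.5
```

```bash
python3 st.py
```

```text
18.5 [563.9 111.2  75.9] yaw 0.1463 guide u,v [ 22.4  140.88] F u,v,z [ -6.13 -10.15] 4.26
```

Call:
{"method": "carry_out", "body": {
  "series": [
    {"dx": 0, "dy": -0.0005, "dz": 0, "ax": 0, "ay": 0, "az": 0},
    {"dx": 0, "dy": -0.001, "dz": 0, "ax": 0, "ay": 0, "az": 0},
    {"dx": 0, "dy": -0.0015, "dz": 0, "ax": 0, "ay": 0, "az": 0},
    {"dx": 0, "dy": -0.002, "dz": 0, "ax": 0, "ay": 0, "az": 0}
  ]
}}

```text
time_s: 18.9
tcp_pos: [563.7, 113.2, 75.9]
ee_rot: [0.997, 0.073, -0.003, 0.003]
force: [-3.8, -10.8, 3.8]
opening: 21.0
```

```bash
python3 st.py
```

```text
18.9 [563.7 113.2  75.9] yaw 0.1463 guide u,v [ 22.41 142.81] F u,v,z [ -5.37 -10.15] 3.83
```

Call:
{"method": "carry_out", "body": {
  "series": [
    {"dx": 0, "dy": -0.0005, "dz": 0, "ax": 0, "ay": 0, "az": 0},
    {"dx": 0, "dy": -0.001, "dz": 0, "ax": 0, "ay": 0, "az": 0},
    {"dx": 0, "dy": -0.0015, "dz": 0, "ax": 0, "ay": 0, "az": 0},
    {"dx": 0, "dy": -0.002, "dz": 0, "ax": 0, "ay": 0, "az": 0}
  ]
}}

```text
time_s: 19.3
tcp_pos: [563.3, 115.1, 75.9]
ee_rot: [0.997, 0.073, -0.003, 0.003]
force: [-3.8, -10.6, 3.5]
opening: 21.0
```

```bash
python3 st.py
```

```text
19.3 [563.3 115.1  75.9] yaw 0.1463 guide u,v [ 22.36 144.83] F u,v,z [-5.35 -9.9 ] 3.49
```

Call:
{"method": "carry_out", "body": {
  "series": [
    {"dx": 0, "dy": -0.0005, "dz": 0, "ax": 0, "ay": 0, "az": 0},
    {"dx": 0, "dy": -0.001, "dz": 0, "ax": 0, "ay": 0, "az": 0},
    {"dx": 0, "dy": -0.0015, "dz": 0, "ax": 0, "ay": 0, "az": 0}
  ]
}}

```text
time_s: 19.6
tcp_pos: [563.1, 116.6, 75.9]
ee_rot: [0.997, 0.073, -0.003, 0.003]
force: [-4.9, -10.0, 3.4]
opening: 21.5
```

```bash
python3 st.py
```

```text
19.6 [563.1 116.6  75.9] yaw 0.1463 guide u,v [ 22.36 146.32] F u,v,z [-6.28 -9.15] 3.41
```

Call:
{"method": "carry_out", "body": {
  "series": [
    {"dx": 0, "dy": -0.0005, "dz": 0, "ax": 0, "ay": 0, "az": 0},
    {"dx": 0, "dy": -0.001, "dz": 0, "ax": 0, "ay": 0, "az": 0},
    {"dx": 0, "dy": -0.0015, "dz": 0, "ax": 0, "ay": 0, "az": 0}
  ]
}}

```text
time_s: 19.9
tcp_pos: [563.1, 117.0, 75.9]
ee_rot: [0.997, 0.073, -0.003, 0.004]
force: [-3.9, -13.2, 3.7]
opening: 21.5
```

```bash
python3 st.py
```

```text
19.9 [563.1 117.   75.9] yaw 0.1459 guide u,v [ 22.4  146.69] F u,v,z [ -5.82 -12.52] 3.71
```

The stop is met: TCP stalled and forward force is rising. A touch more, then hold.

Call:
{"method": "carry_out", "body": {
  "series": [
    {"dx": 0, "dy": -0.0005, "dz": 0, "ax": 0, "ay": 0, "az": 0},
    {"dx": 0, "dy": -0.001, "dz": 0, "ax": 0, "ay": 0, "az": 0},
    {"dx": 0, "dy": -0.001, "dz": 0, "ax": 0, "ay": 0, "az": 0},
    {"dx": 0, "dy": -0.001, "dz": 0, "ax": 0, "ay": 0, "az": 0}
  ]
}}

```text
time_s: 20.3
tcp_pos: [563.1, 117.1, 75.9]
ee_rot: [0.997, 0.073, -0.003, 0.004]
force: [-4.0, -13.4, 5.2]
opening: 20.7
```

```bash
python3 st.py
```

```text
20.3 [563.1 117.1  75.9] yaw 0.1453 guide u,v [ 22.4  146.81] F u,v,z [ -5.87 -12.64] 5.2
```

Call:
{"method": "carry_out", "body": {
  "series": [
    {"dx": 0, "dy": -0.0005, "dz": 0, "ax": 0, "ay": 0, "az": 0},
    {"dx": 0, "dy": -0.001, "dz": 0, "ax": 0, "ay": 0, "az": 0},
    {"dx": 0, "dy": -0.001, "dz": 0, "ax": 0, "ay": 0, "az": 0},
    {"dx": 0, "dy": -0.001, "dz": 0, "ax": 0, "ay": 0, "az": 0}
  ]
}}

```text
time_s: 20.7
tcp_pos: [563.1, 117.3, 75.9]
ee_rot: [0.997, 0.072, -0.003, 0.005]
force: [-3.5, -14.5, 4.8]
opening: 21.3
```

```bash
python3 st.py; python3 cass.py | grep -v '\[\['
```

```text
20.7 [563.1 117.3  75.9] yaw 0.145 guide u,v [ 22.42 146.98] F u,v,z [ -5.62 -13.81] 4.83
```

Home with about 4–5 N on the stop. Backing out of both walls together, then checking.

Call:
{"method": "carry_out", "body": {
  "series": [
    {"dx": -0.0008, "dy": 0.002, "dz": 0, "ax": 0, "ay": 0, "az": 0},
    {"dx": -0.0016, "dy": 0.004, "dz": 0, "ax": 0, "ay": 0, "az": 0},
    {"dx": -0.003, "dy": 0.006, "dz": 0, "ax": 0, "ay": 0, "az": 0},
    {"dx": -0.005, "dy": 0.009, "dz": 0, "ax": 0, "ay": 0, "az": 0},
    {"dx": -0.007, "dy": 0.012, "dz": 0, "ax": 0, "ay": 0, "az": 0},
    {"dx": -0.01, "dy": 0.016, "dz": 0, "ax": 0, "ay": 0, "az": 0},
    {"dx": -0.01, "dy": 0.016, "dz": 0, "ax": 0, "ay": 0, "az": 0}
  ]
}}

```text
time_s: 21.5
tcp_pos: [556.9, 107.7, 76.6]
ee_rot: [0.997, 0.074, 0.0, -0.0]
force: [0.2, 0.1, -0.7]
opening: 21.1
```

```bash
python3 st.py
```

```text
21.5 [556.9 107.7  76.6] yaw 0.1487 guide u,v [ 14.97 138.39] F u,v,z [0.24 0.07] -0.74
```

Call:
{"method": "carry_out", "body": {
  "series": [
    {"dx": 0, "dy": 0, "dz": -0.03, "ax": 0, "ay": 0, "az": 0},
    {"dx": 0, "dy": 0, "dz": -0.065, "ax": 0, "ay": 0, "az": 0},
    {"dx": -0.01, "dy": 0.03, "dz": -0.065, "ax": 0, "ay": 0, "az": 0},
    {"dx": -0.026, "dy": 0.075, "dz": -0.065, "ax": 0, "ay": 0, "az": 0.02},
    {"dx": -0.041, "dy": 0.12, "dz": -0.065, "ax": 0, "ay": 0, "az": 0.04},
    {"dx": -0.056, "dy": 0.165, "dz": -0.065, "ax": 0, "ay": 0, "az": 0.06},
    {"dx": -0.071, "dy": 0.21, "dz": -0.065, "ax": 0, "ay": 0, "az": 0.08},
    {"dx": -0.086, "dy": 0.255, "dz": -0.065, "ax": 0, "ay": 0, "az": 0.097},
    {"dx": -0.101, "dy": 0.3, "dz": -0.065, "ax": 0, "ay": 0, "az": 0.097},
    {"dx": -0.116, "dy": 0.345, "dz": -0.065, "ax": 0, "ay": 0, "az": 0.097},
    {"dx": -0.127, "dy": 0.38, "dz": -0.065, "ax": 0, "ay": 0, "az": 0.097},
    {"dx": -0.132, "dy": 0.3966, "dz": -0.065, "ax": 0, "ay": 0, "az": 0.097},
    {"dx": -0.132, "dy": 0.3966, "dz": -0.065, "ax": 0, "ay": 0, "az": 0.097},
    {"dx": -0.132, "dy": 0.3966, "dz": -0.065, "ax": 0, "ay": 0, "az": 0.097},
    {"dx": -0.132, "dy": 0.3966, "dz": -0.065, "ax": 0, "ay": 0, "az": 0.097},
    {"dx": -0.132, "dy": 0.3966, "dz": -0.065, "ax": 0, "ay": 0, "az": 0.097}
  ]
}}

```text
time_s: 23.1
tcp_pos: [486.1, -302.3, 141.5]
ee_rot: [1.0, 0.027, 0.0, -0.0]
force: [-0.3, -0.1, -0.9]
opening: 21.2
```

```bash
python3 st.py; python3 cass.py; python3 - <<'E'
from h import *
print(R.from_quat(bot.read_state()['ee_rot']).as_matrix().round(4).tolist())
p,d=optics.snapshot("scene"); m=cam("scene"); np.savez("s6.npz",p=p,d=d)
w,dw=optics.snapshot("wrist"); mw=cam("wrist"); P=pts(mw,dw); H=P[:,:,2]
M=((H>36)&(H<43)&(abs(P[:,:,0]-486)<50)&(abs(P[:,:,1]+304)<50)).astype(np.uint8)
c=max(cv2.findContours(M,0,1)[0],key=cv2.contourArea)[:,0,:]; print(M.sum(),cv2.minAreaRect(ray(mw,c,39.7)[:,:2].astype(np.float32)))
Pk=pts(m,d);
for lo,hi in [(84,92),(94,99),(110,140)]:
    q=(Pk[:,:,2]>lo)&(Pk[:,:,2]<hi)&(abs(Pk[:,:,0]-486)<40)&(abs(Pk[:,:,1]+304)<40); print(lo,q.sum(),Pk[q].mean(0).round(1))
a=cv2.resize(p[140:290,150:300,::-1],(400,400),interpolation=cv2.INTER_CUBIC); b=cv2.resize(w[150:400,195:445,::-1],(400,400),interpolation=cv2.INTER_CUBIC)
cv2.imwrite("pics/c6.png",np.hstack([a,b]))
E
```

```text
23.1 [ 486.1 -302.3  141.5] yaw 0.0547 guide u,v [-115.18 -256.84] F u,v,z [-0.32 -0.01] -0.9
[[0.9986, 0.0538, 0.0004], [0.0538, -0.9986, 0.0002], [0.0004, -0.0002, -1.0]]
4693 ((484.68927001953125, -304.55731201171875), (70.84803009033203, 69.93743896484375), 3.1444344520568848)
84 22 [ 493.4 -301.9   87.4]
94 1 [ 494.9 -300.3   94.4]
110 223 [ 495.3 -302.2  119. ]
```

View pics/c6.png

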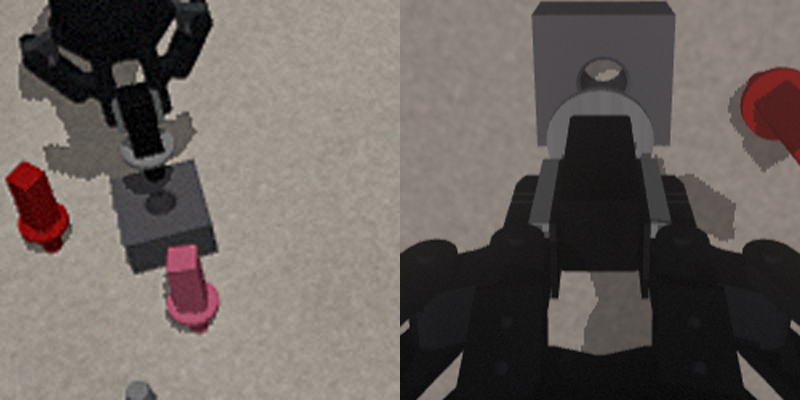

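The left crop (scene) shows the stick upright above the hole. The right crop (wrist) shows the hole at about (604,73) and the collar centred at about (601,144). Checking the stick's offset by casting the collar's centre.

```bash
python3 - <<'E'
from h import *
m=cam("wrist"); w,d=optics.snapshot("wrist"); s=bot.read_state(); print(s['tcp_pos'],s['time_s'])
u=195+(601.5-400)/1.6; v=150+143.5/1.6
print(ray(m,[[u,v],[195+(604-400)/1.6,150+73/1.6]],112.6).round(1).tolist()[0], "hole ~", ray(m,[[195+204/1.6,150+75/1.6]],40).round(1).tolist())
P=pts(m,d); H=P[:,:,2]; q=(H>105)&(H<120)&(w.min(2)>80); q[:, :290]=0; q[:,352:]=0
print(q.sum(), np.median(H[q]))
c=np.argwhere(q)[:,::-1]; (cx,cy),r=cv2.minEnclosingCircle(ray(m,c,np.median(H[q]))[:,:2].astype(np.float32)); print(cx,cy,r)
E
python3 cass.py
```

```text
[ 485.59891061 -303.6908476   141.47932017] 23.35
[485.1, -303.5, 112.6] hole ~ [[488.6, -304.9, 40.0]]
1149 112.06608950657133
486.57403564453125 -302.7262268066406 19.62444496154785
```

Stick sits true in the grip. Shifting about 1 mm and lowering.

Call:
{"method": "carry_out", "body": {
  "series": [
    {"dx": -0.0006, "dy": 0.001, "dz": 0.01, "ax": 0, "ay": 0, "az": 0},
    {"dx": -0.0006, "dy": 0.001, "dz": 0.025, "ax": 0, "ay": 0, "az": 0},
    {"dx": -0.0006, "dy": 0.001, "dz": 0.035, "ax": 0, "ay": 0, "az": 0},
    {"dx": -0.0006, "dy": 0.001, "dz": 0.042, "ax": 0, "ay": 0, "az": 0},
    {"dx": -0.0006, "dy": 0.001, "dz": 0.049, "ax": 0, "ay": 0, "az": 0},
    {"dx": -0.0006, "dy": 0.001, "dz": 0.056, "ax": 0, "ay": 0, "az": 0},
    {"dx": -0.0006, "dy": 0.001, "dz": 0.062, "ax": 0, "ay": 0, "az": 0},
    {"dx": -0.0006, "dy": 0.001, "dz": 0.066, "ax": 0, "ay": 0, "az": 0},
    {"dx": -0.0006, "dy": 0.001, "dz": 0.067, "ax": 0, "ay": 0, "az": 0},
    {"dx": -0.0006, "dy": 0.001, "dz": 0.067, "ax": 0, "ay": 0, "az": 0}
  ]
}}

```text
time_s: 24.45
tcp_pos: [484.9, -305.2, 74.4]
ee_rot: [1.0, 0.026, 0.0, 0.0]
force: [-0.3, 1.0, -1.3]
opening: 21.4
```

```bash
python3 st.py
```

```text
24.45 [ 484.9 -305.2   74.4] yaw 0.0519 guide u,v [-116.74 -259.53] F u,v,z [-0.2   0.99] -1.28
```

Call:
{"method": "carry_out", "body": {
  "series": [
    {"dx": 0, "dy": -0.0006, "dz": 0.0007, "ax": 0, "ay": 0, "az": 0},
    {"dx": 0, "dy": -0.0006, "dz": 0.0014, "ax": 0, "ay": 0, "az": 0},
    {"dx": 0, "dy": -0.0006, "dz": 0.0016, "ax": 0, "ay": 0, "az": 0}
  ]
}}

```text
time_s: 24.75
tcp_pos: [484.9, -304.6, 73.0]
ee_rot: [1.0, 0.026, 0.0, 0.0]
force: [-0.1, -0.6, -1.9]
opening: 21.0
```

Call:
{"method": "carry_out", "body": {
  "series": [
    {"dx": 0, "dy": 0, "dz": 0, "ax": 0, "ay": 0, "az": 0},
    {"dx": 0, "dy": 0, "dz": 0, "ax": 0, "ay": 0, "az": 0},
    {"dx": 0, "dy": 0, "dz": 0, "ax": 0, "ay": 0, "az": 0},
    {"dx": 0, "dy": 0, "dz": 0, "ax": 0, "ay": 0, "az": 0},
    {"dx": 0, "dy": 0, "dz": 0, "ax": 0, "ay": 0, "az": 0},
    {"dx": 0, "dy": 0, "dz": -0.02, "ax": 0, "ay": 0, "az": 0},
    {"dx": 0, "dy": 0, "dz": -0.06, "ax": 0, "ay": 0, "az": 0},
    {"dx": 0, "dy": 0, "dz": -0.1, "ax": 0, "ay": 0, "az": 0},
    {"dx": 0, "dy": 0, "dz": -0.14, "ax": 0, "ay": 0, "az": 0},
    {"dx": -0.03, "dy": 0.0, "dz": -0.16, "ax": 0, "ay": 0, "az": 0},
    {"dx": -0.03, "dy": 0.0, "dz": -0.16, "ax": 0, "ay": 0, "az": 0},
    {"dx": -0.03, "dy": 0.0, "dz": -0.16, "ax": 0, "ay": 0, "az": 0},
    {"dx": -0.03, "dy": 0.0, "dz": -0.16, "ax": 0, "ay": 0, "az": 0}
  ],
  "fingers": 0.75
}}

```text
time_s: 26.05
tcp_pos: [454.9, -305.6, 231.9]
ee_rot: [1.0, 0.026, -0.0, -0.001]
force: [0.2, 0.6, -0.2]
opening: 63.7
```

```bash
python3 st.py; python3 - <<'E'
from h import *
c0,s0=np.cos(.147),np.sin(.147)
g=np.array([[c0,s0],[-s0,c0]])
for n in("wrist","top","scene"):
    m=cam(n); p,d=optics.snapshot(n); P=pts(m,d); H=P[:,:,2]
    if n!="scene":
        for nm,lo,hi in (("handle",96,112),("holder",36,46)):
            M=((H>lo)&(H<hi)&(abs(P[:,:,0]-486)<60)&(abs(P[:,:,1]+304)<60)).astype(np.uint8)
            if M.sum()<30: print(n,nm,M.sum()); continue
            c=max(cv2.findContours(M,0,1)[0],key=cv2.contourArea)[:,0,:]; z=np.median(H[M>0]); print(n,nm,z.round(1),cv2.minAreaRect(ray(m,c,z)[:,:2].astype(np.float32)))
    if n=="top":
        cv2.imwrite("pics/f1.png",cv2.resize(p[120:270,100:500,::-1],(800,300),interpolation=cv2.INTER_CUBIC))
    if n=="scene":
        cv2.imwrite("pics/f2.png",cv2.resize(p[150:280,160:520,::-1],(800,289),interpolation=cv2.INTER_CUBIC))
cv2.imwrite("pics/f.png",np.vstack([cv2.imread("pics/f1.png"),cv2.imread("pics/f2.png")]))
E
```

```text
26.05 [ 454.9 -305.6  231.9] yaw 0.0523 guide u,v [-146.5  -255.51] F u,v,z [0.28 0.57] -0.25
wrist handle 103.5 ((485.62811279296875, -303.87933349609375), (22.449832916259766, 21.675630569458008), 2.9621496200561523)
wrist holder 39.7 ((484.4064025878906, -304.38275146484375), (68.8533935546875, 69.9947738647461), 2.963360071182251)
top handle 103.3 ((488.55511474609375, -303.22454833984375), (17.19579315185547, 23.650863647460938), 5.977581024169922)
top holder 39.7 ((486.13470458984375, -304.2380065917969), (69.91949462890625, 71.39897155761719), 3.059623956680298)
```

View pics/f.png

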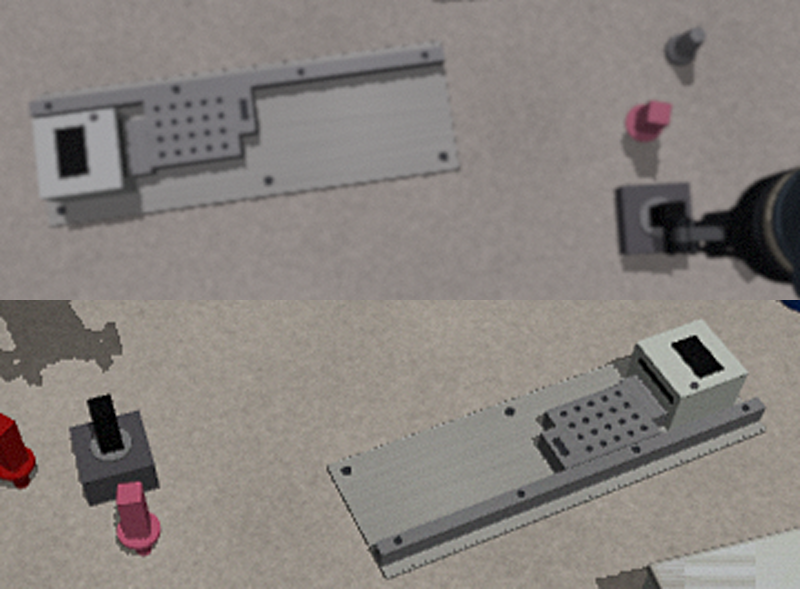

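Both views show the cassette against the fence and touching the stop block, and the stick upright in its holder with the collar on top. The arm is clear, so I'm handing in.

```bash
python3 -c "
from rig import order
print(order.sign_off())"
```

```text
the job is handed in; nothing more can be done
None
```

The job is done and handed in at about 26 s of the 72 s allowed; the hand-in gives no verdict.

**What I did:** I pressed the cassette square against the fence with the stick about 110 mm before the stop. I then fed it along with about 5–7 N to the fence and 8–10 N forward. At the stop the forward force rose to 13.8 N, so I estimate 4–5 N on the stop block. I backed the stick out with nothing touching and hung it back in its holder.

**Last checks:**
- **Stick:** the wrist view puts it about 1.3 mm from the hole centre, with its top at 103.5 mm against 104 expected. It is upright and released.
- **Cassette:** the pictures show it against both the fence and the stop block. My front-edge measurement stops working once the gap closes, so the final gap and squareness are judged from the pictures and the stalled push, not measured.
- **Small disagreement:** the top view put the handle 2.6 mm from the hole centre, but the arm partly hid it there.
- **Bystanders:** the arm stayed away from them, but I did not measure their final positions.

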